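# Step the filter turret to green and start the reading

## Task

On the photometer, gently push the turret round by its protruding tabs until the green window stands squarely in line with the red arrow, then press the blue start key fully down and let it come up again. Use the fingertips only: do not pinch or lift the turret off its spindle, do not press the start key before green is set, and leave everything else on the bench where it is.

Things in the scene. Friction and masses are not known exactly. Their poses are not given: they have to be found in the camera images.
- instrument: the filter photometer, fixed to the bench: white box, flat deck 60 mm above the bench. Origin on the bench under the turret's axis, z up. In its frame the deck spans x -130 to 165, y -163 to 113 mm; a grey housing 42 mm higher than the deck stands at the rear, x above 125 mm. A flat red arrow on the deck at -x of the turret points inwards (+x) at the turret's rim
- turret: black disc, radius 56 mm, 68 to 80 mm above the bench; origin on its vertical axis at the underside. Six windows every 60 degrees, 38 mm from the axis: green on its own +x, then counter-clockwise from above yellow, red, blue, white, orange. It turns either way, no stops or clicks, about 1.2 N at a tab, and stays where left. It only sits on its spindle and could be lifted off
- hub: lifting knob in the turret's middle, grey, 24 mm across, top 104 mm above the bench; it does not turn with the turret, and pulling it up would lift the turret off. Origin on the axis 68 mm above the bench
- green_window (a point): centre of the green window (24 mm across), 38 mm from the turret's axis, 82 mm above the bench; moves with the turret
- green_tab (a point): outer top end of the green window's tab, moves with the turret. Each of the six windows has such a tab straight outside it: black, upright, 6 mm thick, protruding radially from the rim to 94 mm from the axis, 68 to 98 mm above the bench. Between tabs, the space beyond the rim is free down to the deck
- arrow_spot (a point): point fixed on the instrument, 38 mm from the turret's axis straight in line with the red arrow, 82 mm above the bench: the green window's centre belongs here
- start_key_top (a point): centre of the top of the round blue start key (28 mm across) in a grey housing on the deck, at the side of the turret (instrument frame x -20, y -135 mm); pressed straight down
- start_key (a joint): travel of the start key in m: 0 up, 0.006 fully down (about 4 N); springs back
- sample_tube: bystander, loose: capped clear tube with pink contents, 34 mm across, 109 mm tall, standing; origin at the centre of its underside
- tube_cap: bystander, loose: loose grey screw-cap ring, 36 mm across, 13 mm high; origin at the centre of its underside
- reagent_bottle: bystander, loose: glass bottle with blue cap, 72 mm across, 150 mm tall, standing; origin at the centre of its underside
- timer: bystander, loose: white bench timer, 60 x 70 x 25 mm; origin at the centre of its underside
- microtube_rack: bystander, loose: black rack, 90 x 150 x 35 mm, with small white-capped tubes up to 50 mm high; origin at the centre of its underside
- tip_box: bystander, loose: white and blue pipette-tip box, 120 x 85 x 66 mm; origin at the centre of its underside
- tape_dispenser: bystander, loose: grey dispenser with coloured tape rolls, 70 x 130 x 56 mm; origin at the centre of its underside

How it is judged (in metres and radians):
On the way, in this order (a step that is already met when the one before it is completed fails the run):
1. the green window is in line with the arrow and the turret is at rest (horizontal distance between green_window and arrow_spot below 0.005 m and angular speed of turret below 0.1 rad/s), for 0.2 s.
2. the start key is pressed down (value of joint start_key above 0.004 m and horizontal distance between green_window and arrow_spot below 0.005 m), for 0.05 s.
At the end, for the whole second after the job is handed in: The green window's centre is within 5 mm (about 7.5 degrees) of its place in line with the red arrow, the turret is at rest and seated on its spindle (within 2 mm), and the start key has been pressed (more than 4 of its 6 mm) and is up again (all of step 1 and value of joint start_key below 0.0015 m and z of turret in the frame of instrument below 0.07 m); the robot touches nothing.
It fails at once if the start key is pressed before the green window is in line with the arrow (value of joint start_key above 0.003 m and horizontal distance between green_window and arrow_spot above 0.006 m).
It fails at once if the turret is lifted off its seat by more than 5 mm (z of turret in the frame of instrument above 0.073 m).
It fails at once if the turret is pushed or pinched with more than 25 N (contact force between the fingers and turret above 25 N).
It fails at once if a bystander is moved more than 15 mm (distance of any of sample_tube, tube_cap, reagent_bottle, timer, microtube_rack, tip_box, tape_dispenser from where it was at the start of the episode above 0.015 m).
It also fails if it takes over 51 s, if anything falls off the work surface, if the arm or the gripper's body presses on something with over 40 N, if the wrist force passes 120 N, or if a joint passes its speed limit or range.

## Robot

A 6-joint arm with a two-finger parallel gripper is mounted at the origin on the work surface. World frame = base frame: x ahead of the robot, y to its left, z up, the work surface at z = 0. Lengths are in mm, angles in rad, forces in N, time in s.
With the tool pointing down it reaches from about 300 to 825 mm from the base axis. Payload 5.4 kg.
Tool frame: the origin (TCP) lies on the centre line of the jaws, within the pads' length; the fingertips stand 25 mm ahead of it and the grasp point (between the pads) lies 6 mm ahead of it; z points along the fingers, y is the line along which they close (so a half turn about z gives the same grasp; the last joint's range is limited). The gripper opens to 92 mm and grips with 3 to 60 N. Pads are 20 mm wide; open, the fingers measure 128 mm over their backs; the gripper's body (75 mm by 189 mm) begins 69 mm behind the grasp point.
Start: joints at [-1.342, 0.158, 1.597, -0, 1.386, -0.21], TCP at [244.266, -520.519, 239.601] pointing down, gripper open.
Joint ranges: [-2.91, 2.91], [-0.94, 2.29], [0.18, 2.7], [-1.29, 4.43], [0.17, 2.64], [-3, 3]. Speed limits (rad/s): [2.57, 2.57, 3.14, 3.14, 3.14, 3.14].

## Interface

Orientations are given as a unit quaternion [w, x, y, z].
In Python, from plant import sense, camera, camera_info, sign_off gives the robot as it stands.
- The arm moves only by the tool drive_tool, never from a script. Its argument "targets" is a list of rows, each an object of numbers: "tx", "ty", "tz": the shift along the tool's x, y, z each as a share of 600 mm, from -1 to 1; "ax", "ay", "az": the turn, a rotation vector about the tool's x, y, z each as a share of pi/2 rad, from -1 to 1. A call has exactly 8 rows; each row is the pose to reach, as a shift and turn from the pose commanded when the call began, along the tool's axes at that moment; what a row does not reach only later rows make up. A row lasts 1/8 s, in which the tool goes at most 62.5 mm and 10.7 degrees, less where a joint would pass 70% of its speed; a pose out of reach is approached as far as the arm can. A call with a number of a shift or a turn outside -1 to 1 is refused whole. A call with a gripper value outside its range is refused whole. "jaw" is the gripper's target within -1 to 1 (shut at 1, half-way at 0, fully open at -1), set as the call begins (left out, the last holds). The fingers move at their own pace and stop on an object; the grip force is fixed at half the most. Time passes only in rows, so rows that repeat a pose let the fingers close, or fill a call up. It gives the time, the measured TCP pose, the force, the opening and the grip force at its end, in the units of the state.
- sense(): the state, without advancing time (a new reading comes with each control period).
- camera(name): name is "scene" or "top"; returns (picture, depth): 384x512x3 uint8, red, green, blue; 384x512 float32, mm along the optical axis (not along the pixel's ray), 0 where there is no reading.
- camera_info(name): a dict with "K" (3x3 intrinsics, pixels), "k1" (the pictures are not rectified: a ray, as slopes to the right and down, at radius r is drawn at 1 + k1 r^2 times it, then the intrinsics apply), "R" (3x3) and "t" (3): a world point X has camera coordinates R X + t. Camera axes: x right, y down, z forward; pixel columns grow to the right and rows downward; lengths in mm; the calibration is good to about 2 mm. A picture is of the moment at which its call begins. camera_info takes no time and is no camera call.
- sign_off(): hands the job in; it is judged then, once.
The state is a dict: "t": time; "q": joint angles; "qvel": joint speeds; "joint_efforts": joint torques, N m; "tool_pos": TCP position; "tcp_rot": TCP orientation; "contact_force": force on the tool from outside, world axes, zero at the start; "torque": the same for the moment, N m; "finger_gap": opening from 0.0 (shut) to 1.0 (fully open); "grasp_force": force on a finger pad.
Only numpy, scipy, OpenCV 4.12 (cv2) and the standard library are available. Lean on these libraries where they do the work, as an engineer would, in place of code of your own. Each camera call takes 0.05 s, during which the arm holds its last target. There are 200 camera calls.

## Working session

There is one attempt and no reset: what is moved stays moved. The work goes in short steps, Python scripts to look and compute and a tool call to move; the robot and the scene stay as the last step left them, time stands still between calls to the robot, and variables do not carry over. Pictures are saved under pics/ and viewed, at most 10 in all, crops included, and the job is handed in when it is done.

Besides the shell and the picture viewer there is one more tool, called after "Emit:" in YAML: its name, and indented under it one key for each argument. drive_tool: Moves the arm, as the interface text tells. Shift numbers are shares of 600 mm and turn numbers shares of pi/2 rad, none past 1 either way. Its arguments: {"type":"object","properties":{"targets":{"type":"array","items":{"type":"object","properties":{"tx":{"type":"number"},"ty":{"type":"number"},"tz":{"type":"number"},"ax":{"type":"number"},"ay":{"type":"number"},"az":{"type":"number"}}}},"jaw":{"type":"number"}},"required":["targets"]}

```bash
mkdir -p pics; cat > h.py <<'E'
import numpy as np, cv2
from plant import sense, camera, camera_info, sign_off
def ray(n,px):
    i=camera_info(n);K=np.array(i['K'],float);R=np.array(i['R']);t=np.array(i['t'])
    s=cv2.undistortPoints(np.array(px,float).reshape(-1,1,2),K,np.array([i['k1'],0,0,0,0.])).reshape(-1,2)
    return -R.T@t,(np.c_[s,np.ones(len(s))])@R
def onz(n,px,z):
    c,d=ray(n,px);return c+d*((z-c[2])/d[:,2])[:,None]
E
python3 - <<'E'
from h import *
for n in('top','scene'):
    p,d=camera(n);cv2.imwrite(f'pics/{n}0.png',p[:,:,::-1]);np.savez(f'{n}0',p=p,d=d)
    i=camera_info(n);print(n,-np.array(i['R']).T@i['t'])
s=sense();print(s['t'],s['tool_pos'],s['tcp_rot'])
E
```

```text
top [ 213.48275544  -11.03695951 1522.6326726 ]
scene [1048.0474801  -903.61204217 1095.0498172 ]
0.1 [ 244.13779583 -520.0016851   238.71203696] [-8.71011828e-04  9.76028654e-01  2.17640319e-01 -8.34268168e-06]
```

View pics/top0.png

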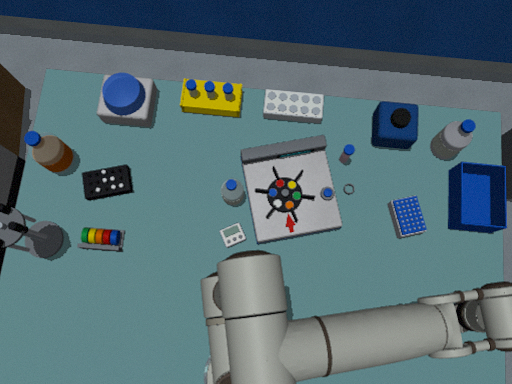

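View pics/scene0.png

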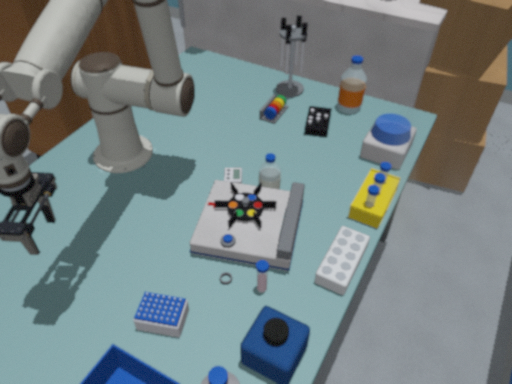

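The top view shows the turret at about (285,194), green window at (297,196), arrow at (291,222) and blue key at (327,193). In the scene view the turret is at about (245,206), with the tube and cap in front of the instrument near (262,275) and (226,279).

```bash
cat >> h.py <<'E'
def blobs(p,hue,tol,x0,y0,x1,y1,smin=120,vmin=60):
    h=cv2.cvtColor(p,cv2.COLOR_RGB2HSV).astype(int)
    dh=abs((h[...,0]-hue+90)%180-90)
    m=((dh<=tol)&(h[...,1]>smin)&(h[...,2]>vmin)).astype(np.uint8)
    k=np.zeros_like(m);k[y0:y1,x0:x1]=1
    n,_,st,c=cv2.connectedComponentsWithStats(m*k)
    return [(c[i],st[i,4]) for i in range(1,n) if st[i,4]>=6]
E
python3 - <<'E'
from h import *
p=np.load('top0.npz')['p']
B=(245,160,340,240)
for nm,hue,tol,z in(('red',0,6,60),('red',0,6,82),('orange',13,6,82),('yellow',28,6,82),('green',65,18,82),('blue',112,12,80)):
    for c,a in blobs(p,hue,tol,*B): print(nm,z,c.round(1),a,onz('top',[c],z)[0].round(1))
cv2.imwrite('pics/c1.png',cv2.resize(p[130:250,225:365,::-1],None,fx=5,fy=5,interpolation=cv2.INTER_CUBIC))
E
```

```text
red 60 [279.6 182.7] 55 [603.3 -59.1  60. ]
red 60 [289.7 223.3] 85 [ 475.  -102.5   60. ]
red 82 [279.6 182.7] 55 [597.5 -58.4  82. ]
red 82 [289.7 223.3] 85 [ 471.1 -101.2   82. ]
orange 82 [289.  204.4] 54 [530.5 -93.8  82. ]
yellow 82 [291.5 184.2] 49 [596.4 -96.1  82. ]
green 82 [296.7 195.1] 44 [ 562.9 -115.3   82. ]
blue 80 [272.3 192. ] 50 [565.4 -38.2  80. ]
blue 80 [327.4 192.1] 60 [ 583.  -211.1   80. ]
```

View pics/c1.png

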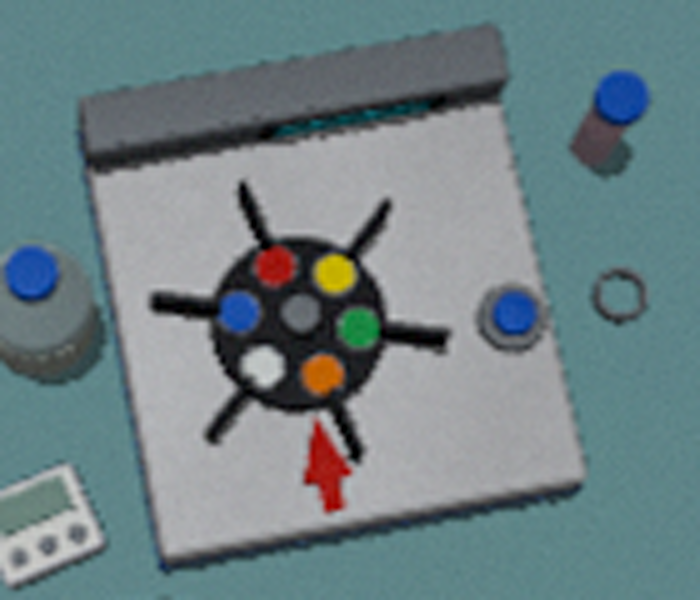

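Emit:
drive_tool:
  targets:
    - {"tx":0.77,"ty":-0.313,"az":-0.872}
    - {"tx":0.77,"ty":-0.313,"az":-0.872}
    - {"tx":0.77,"ty":-0.313,"az":-0.872}
    - {"tx":0.77,"ty":-0.313,"az":-0.872}
    - {"tx":0.77,"ty":-0.313,"az":-0.872}
    - {"tx":0.77,"ty":-0.313,"az":-0.872}
    - {"tx":0.77,"ty":-0.313,"az":-0.872}
    - {"tx":0.77,"ty":-0.313,"az":-0.872}
  jaw: 1

```text
invalid input
```

Emit:
drive_tool:
  targets:
    - {"tx":0.77,"ty":-0.313,"tz":0,"ax":0,"ay":0,"az":-0.872}
    - {"tx":0.77,"ty":-0.313,"tz":0,"ax":0,"ay":0,"az":-0.872}
    - {"tx":0.77,"ty":-0.313,"tz":0,"ax":0,"ay":0,"az":-0.872}
    - {"tx":0.77,"ty":-0.313,"tz":0,"ax":0,"ay":0,"az":-0.872}
    - {"tx":0.77,"ty":-0.313,"tz":0,"ax":0,"ay":0,"az":-0.872}
    - {"tx":0.77,"ty":-0.313,"tz":0,"ax":0,"ay":0,"az":-0.872}
    - {"tx":0.77,"ty":-0.313,"tz":0,"ax":0,"ay":0,"az":-0.872}
    - {"tx":0.77,"ty":-0.313,"tz":0,"ax":0,"ay":0,"az":-0.872}
  jaw: 1.0

```text
t: 1.1
tool_pos: [583.7, -152.4, 239.2]
tcp_rot: [-0.0, 0.617, 0.787, -0.0]
contact_force: [0.4, -0.4, -0.4]
finger_gap: 0.155
grasp_force: 0.0
```

Emit:
drive_tool:
  targets:
    - {"tx":0,"ty":0.017,"tz":0,"ax":0,"ay":0,"az":0}
    - {"tx":0,"ty":0.017,"tz":0.05,"ax":0,"ay":0,"az":0}
    - {"tx":0,"ty":0.017,"tz":0.1,"ax":0,"ay":0,"az":0}
    - {"tx":0,"ty":0.017,"tz":0.14,"ax":0,"ay":0,"az":0}
    - {"tx":0,"ty":0.017,"tz":0.18,"ax":0,"ay":0,"az":0}
    - {"tx":0,"ty":0.017,"tz":0.21,"ax":0,"ay":0,"az":0}
    - {"tx":0,"ty":0.017,"tz":0.23,"ax":0,"ay":0,"az":0}
    - {"tx":0,"ty":0.017,"tz":0.23,"ax":0,"ay":0,"az":0}
  jaw: 1.0

```text
t: 2.1
tool_pos: [592.0, -151.9, 100.8]
tcp_rot: [-0.001, 0.618, 0.786, -0.0]
contact_force: [-0.5, -0.2, 0.2]
finger_gap: 0.002
grasp_force: 0.0
```

```bash
cat >> h.py <<'E'
C=np.array([564.,-76.5])
def arc(degs,r=80):
    """shift/turn shares for finger centre moved to polar angles about C"""
    from scipy.spatial.transform import Rotation as Ro
    s=sense();p=np.array(s['tool_pos']);q=s['tcp_rot'];R=Ro.from_quat(np.r_[q[1:],q[0]]).as_matrix()
    yaw=np.degrees(np.arctan2(R[1,0],R[0,0]))
    print('t',round(s['t'],2),p.round(1),'yaw',yaw.round(1),'ang',np.degrees(np.arctan2(*(p[:2]-C)[::-1])).round(1)%360,'r',np.linalg.norm(p[:2]-C).round(1),'F',np.round(s['contact_force'],1),s['finger_gap'])
    for a in degs:
        w=np.r_[C+r*np.array([np.cos(np.radians(a)),np.sin(np.radians(a))]),p[2]]-p
        print(a,(R.T@w/600).round(3),'az',round(-((a-180-yaw+180)%360-180)/90,3))
E
python3 -c "
from h import *
arc([285,278,271,264,257,250,243,236])
p,d=camera('scene');cv2.imwrite('pics/s1.png',cv2.resize(p[150:280,170:330,::-1],None,fx=4,fy=4,interpolation=cv2.INTER_CUBIC))"
```

```text
t 2.1 [ 592.  -151.9  100.8] yaw 103.6 ang 290.4 r 80.4 F [-0.5 -0.2  0.2] 0.001949395483217118
285 [-0.    -0.013  0.   ] az -0.016
278 [ 0.    -0.029  0.   ] az 0.062
271 [ 0.003 -0.045  0.   ] az 0.14
264 [ 0.008 -0.061  0.   ] az 0.218
257 [ 0.014 -0.076  0.   ] az 0.296
250 [ 0.022 -0.09   0.   ] az 0.373
243 [ 0.032 -0.103  0.   ] az 0.451
236 [ 0.043 -0.114  0.   ] az 0.529
```

View pics/s1.png

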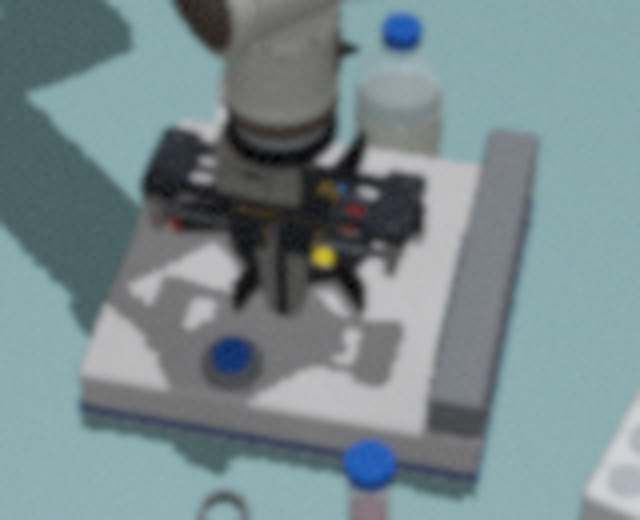

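Fingertips stand between the green tab (245,295) and yellow tab (355,290), all clear. Now pushing clockwise along the arc.

Emit:
drive_tool:
  targets:
    - {"tx":0,"ty":-0.008,"tz":0,"ax":0,"ay":0,"az":0}
    - {"tx":0,"ty":-0.016,"tz":0,"ax":0,"ay":0,"az":0.0}
    - {"tx":0,"ty":-0.024,"tz":0,"ax":0,"ay":0,"az":0.04}
    - {"tx":0.001,"ty":-0.033,"tz":0,"ax":0,"ay":0,"az":0.085}
    - {"tx":0.003,"ty":-0.043,"tz":0,"ax":0,"ay":0,"az":0.13}
    - {"tx":0.006,"ty":-0.053,"tz":0,"ax":0,"ay":0,"az":0.18}
    - {"tx":0.009,"ty":-0.063,"tz":0,"ax":0,"ay":0,"az":0.23}
    - {"tx":0.014,"ty":-0.073,"tz":0,"ax":0,"ay":0,"az":0.28}
  jaw: 1.0

```text
t: 3.15
tool_pos: [548.4, -154.8, 102.5]
tcp_rot: [0.001, 0.776, 0.631, 0.0]
contact_force: [1.4, -2.6, 0.3]
finger_gap: 0.002
grasp_force: 0.7
```

```bash
python3 -c "
from h import *
arc([255,251,247,243,239,235,231,227])
p,d=camera('scene')
for nm,hue,tol in(('red',0,6),('orange',13,6),('yellow',28,6),('green',65,18)):
    for c,a in blobs(p,hue,tol,195,170,290,235): print(nm,c.round(1),a,onz('scene',[c],82)[0].round(1))
"
```

```text
t 3.15 [ 548.4 -154.8  102.5] yaw 78.3 ang 258.7 r 79.8 F [ 1.4 -2.6  0.3] 0.0019160580566875193
255 [-0.    -0.009 -0.   ] az 0.036
251 [ 0.001 -0.018 -0.   ] az 0.081
247 [ 0.002 -0.027 -0.   ] az 0.125
243 [ 0.004 -0.036 -0.   ] az 0.17
239 [ 0.007 -0.045 -0.   ] az 0.214
235 [ 0.011 -0.054 -0.   ] az 0.259
231 [ 0.015 -0.062 -0.   ] az 0.303
227 [ 0.019 -0.07  -0.   ] az 0.347
red [215.1 204.1] 40 [ 481.4 -120.2   82. ]
red [258.7 207.6] 28 [604.3 -68.8  82. ]
green [236.7 208.1] 9 [ 547.2 -102.7   82. ]
```

Emit:
drive_tool:
  targets:
    - {"tx":0,"ty":-0.009,"tz":0,"ax":0,"ay":0,"az":0.036}
    - {"tx":0.001,"ty":-0.018,"tz":0,"ax":0,"ay":0,"az":0.081}
    - {"tx":0.002,"ty":-0.027,"tz":0,"ax":0,"ay":0,"az":0.125}
    - {"tx":0.004,"ty":-0.036,"tz":0,"ax":0,"ay":0,"az":0.17}
    - {"tx":0.007,"ty":-0.045,"tz":0,"ax":0,"ay":0,"az":0.214}
    - {"tx":0.011,"ty":-0.054,"tz":0,"ax":0,"ay":0,"az":0.259}
    - {"tx":0.014,"ty":-0.06,"tz":0,"ax":0,"ay":0,"az":0.29}
    - {"tx":0.017,"ty":-0.066,"tz":0,"ax":0,"ay":0,"az":0.325}
  jaw: 1.0

```text
t: 4.2
tool_pos: [511.5, -136.6, 102.3]
tcp_rot: [0.001, 0.909, 0.416, 0.0]
contact_force: [0.2, -1.5, 0.5]
finger_gap: 0.006
grasp_force: 0.7
```

```bash
python3 -c "
from h import *
arc([225,222,219,216,213,212])
for n,B in(('scene',(195,170,290,235)),('top',(245,160,340,240))):
  p,d=camera(n)
  if n=='scene': cv2.imwrite('pics/s2.png',cv2.resize(p[150:280,170:330,::-1],None,fx=4,fy=4,interpolation=cv2.INTER_CUBIC))
  for nm,hue,tol in(('red',0,6),('orange',13,6),('yellow',28,6),('green',65,18),('blue',112,12)):
    for c,a in blobs(p,hue,tol,*B):
      w=onz(n,[c],82)[0];print(n,nm,c.round(1),a,w.round(1),np.degrees(np.arctan2(w[1]-C[1],w[0]-C[0])).round(1))
"
```

```text
t 4.2 [ 511.5 -136.6  102.3] yaw 49.1 ang 228.9 r 79.8 F [ 0.2 -1.5  0.5] 0.005949356600707085
225 [ 0.    -0.009 -0.   ] az 0.046
222 [ 0.001 -0.016 -0.   ] az 0.079
219 [ 0.002 -0.023 -0.   ] az 0.113
216 [ 0.003 -0.03  -0.   ] az 0.146
213 [ 0.005 -0.036 -0.   ] az 0.179
212 [ 0.006 -0.039 -0.   ] az 0.19
scene red [212.2 203.8] 13 [ 472.9 -123.4   82. ] -152.7
scene red [252.8 211.3] 52 [595.9 -90.4  82. ] -23.6
scene orange [239.1 196.8] 22 [529.5 -57.9  82. ] 151.6
scene yellow [240.8 212.5] 54 [ 567.2 -112.3   82. ] -84.8
scene blue [257.4 203. ] 55 [591.8 -53.7  82. ] 39.4
top yellow [294.3 194.1] 18 [ 565.3 -107.5   82. ] -87.7
top green [289.5 203.1] 25 [534.8 -95.2  82. ] -147.4
top blue [277.9 183.5] 51 [594.4 -53.1  82. ] 37.7
```

View pics/s2.png

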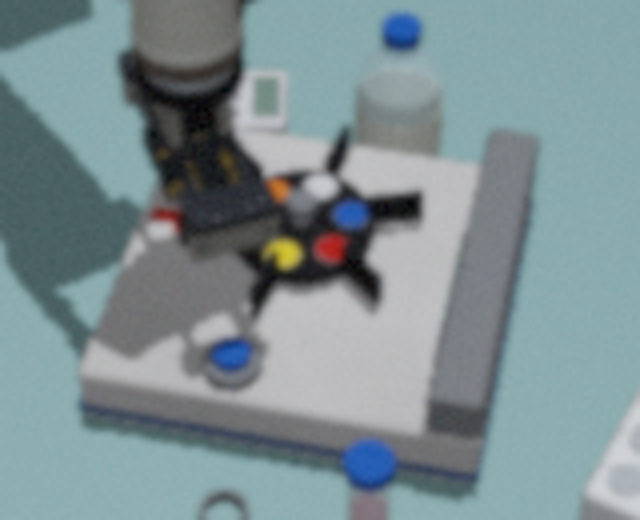

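Green is near 217°, hidden behind the gripper; red (330,248) and blue (350,213) confirm the rotation. About 20° remain.

Emit:
drive_tool:
  targets:
    - {"tx":0,"ty":-0.007,"tz":0,"ax":0,"ay":0,"az":0.035}
    - {"tx":0.001,"ty":-0.013,"tz":0,"ax":0,"ay":0,"az":0.065}
    - {"tx":0.002,"ty":-0.019,"tz":0,"ax":0,"ay":0,"az":0.093}
    - {"tx":0.003,"ty":-0.025,"tz":0,"ax":0,"ay":0,"az":0.122}
    - {"tx":0.004,"ty":-0.031,"tz":0,"ax":0,"ay":0,"az":0.152}
    - {"tx":0.005,"ty":-0.036,"tz":0,"ax":0,"ay":0,"az":0.179}
    - {"tx":0.006,"ty":-0.04,"tz":0,"ax":0,"ay":0,"az":0.2}
    - {"tx":0.006,"ty":-0.042,"tz":0,"ax":0,"ay":0,"az":0.21}
  jaw: 1.0

```text
t: 5.3
tool_pos: [494.9, -116.9, 101.9]
tcp_rot: [0.0, 0.965, 0.261, 0.0]
contact_force: [0.1, -1.3, 0.7]
finger_gap: 0.004
grasp_force: 0.7
```

```bash
cat > m.py <<'E'
from h import *
arc([])
for n,B in(('scene',(195,170,290,235)),('top',(245,160,340,240))):
  p,d=camera(n)
  for nm,hue,tol in(('red',0,6),('orange',13,6),('yellow',28,6),('green',65,18),('blue',112,12)):
    for c,a in blobs(p,hue,tol,*B):
      w=onz(n,[c],82)[0];print(n,nm,c.round(1),a,w.round(1),np.degrees(np.arctan2(w[1]-C[1],w[0]-C[0])).round(1))
E
python3 m.py
```

```text
t 5.3 [ 494.9 -116.9  101.9] yaw 30.3 ang 210.3 r 80.1 F [ 0.1 -1.3  0.7] 0.003864759520186067
scene red [248.5 212.7] 48 [ 587.6 -101.6   82. ] -46.7
scene orange [240.4 195.8] 39 [531.  -52.2  82. ] 143.7
scene yellow [236.9 211.3] 61 [ 554.4 -113.8   82. ] -104.4
scene green [232.8 202.3] 41 [524.8 -87.7  82. ] -164.1
scene blue [257.4 206.1] 60 [597.7 -65.1  82. ] 18.7
top blue [279.8 181.4] 21 [601.7 -58.4  82. ] 25.7
```

Emit:
drive_tool:
  targets:
    - {"tx":0,"ty":0.01,"tz":0,"ax":0,"ay":0,"az":0}
    - {"tx":0,"ty":0.02,"tz":0,"ax":0,"ay":0,"az":0}
    - {"tx":0,"ty":0.02,"tz":0,"ax":0,"ay":0,"az":0}
    - {"tx":0,"ty":0.02,"tz":-0.05,"ax":0,"ay":0,"az":0}
    - {"tx":0,"ty":0.02,"tz":-0.1,"ax":0,"ay":0,"az":0}
    - {"tx":0,"ty":0.02,"tz":-0.15,"ax":0,"ay":0,"az":0}
    - {"tx":0,"ty":0.25,"tz":-0.17,"ax":0,"ay":0,"az":0}
    - {"tx":0,"ty":0.25,"tz":-0.17,"ax":0,"ay":0,"az":0}
  jaw: 1.0

```text
t: 6.4
tool_pos: [564.4, -235.7, 203.4]
tcp_rot: [0.0, 0.965, 0.262, 0.001]
contact_force: [0.1, 0.1, 0.0]
finger_gap: 0.004
grasp_force: 0.0
```

```bash
cat >> m.py <<'E'
  if n=='top': cv2.imwrite('pics/t3.png',cv2.resize(p[130:250,225:365,::-1],None,fx=5,fy=5,interpolation=cv2.INTER_CUBIC))
E
python3 m.py
```

```text
t 6.4 [ 564.4 -235.7  203.4] yaw 30.3 ang 270.1 r 159.2 F [0.1 0.1 0. ] 0.003842126437813799
scene red [248.4 212.7] 47 [ 587.5 -101.9   82. ] -47.2
scene orange [240.5 195.6] 39 [530.8 -51.6  82. ] 143.2
scene yellow [236.8 211.3] 60 [ 554.3 -113.7   82. ] -104.7
scene green [232.4 202.4] 48 [523.7 -88.5  82. ] -163.5
scene blue [257.3 205.8] 60 [597.  -64.3  82. ] 20.3
top red [293.5 185.6] 49 [ 592.6 -102.7   82. ] -42.5
top orange [275.6 201.4] 50 [535.8 -51.3  82. ] 138.2
top yellow [296.  197.2] 53 [ 555.7 -113.9   82. ] -102.4
top green [287.1 205.1] 45 [527.6 -88.2  82. ] -162.2
top blue [281.5 182.2] 48 [599.7 -64.1  82. ] 19.2
```

View pics/t3.png

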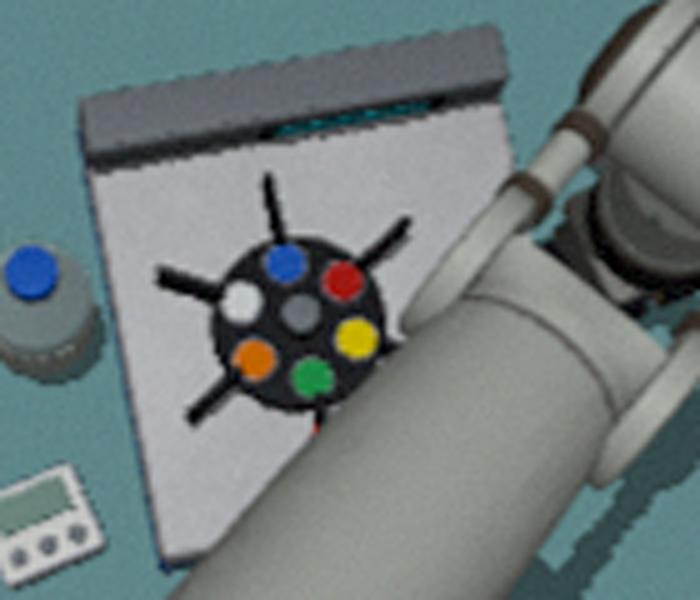

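The top view shows green at (312,378), in line with the arrow (its tip visible at (317,428)), about 1.5° off: good. Next the key.

```bash
python3 -c "
from h import *
d=np.load('top0.npz')['d'];c,r=ray('top',[[327.4,192.1],[318,205]])
for (x,y),v in zip([(327,192),(318,205)],r): print(d[y-1:y+2,x-1:x+2].round(0).tolist(),(c+v*np.median(d[y-1:y+2,x-1:x+2])).round(1))"
```

```text
[[1477.0, 1479.0, 1479.0], [1479.0, 1483.0, 1484.0], [1482.0, 1476.0, 1485.0]] [ 581.8 -210.3   85.1]
[[1494.0, 1497.0, 1494.0], [1493.0, 1499.0, 1496.0], [1497.0, 1498.0, 1492.0]] [ 543.2 -187.1   59.2]
```

Emit:
drive_tool:
  targets:
    - {"tx":0.047,"ty":-0.019,"tz":0,"ax":0,"ay":0,"az":0}
    - {"tx":0.047,"ty":-0.019,"tz":0.02,"ax":0,"ay":0,"az":0}
    - {"tx":0.047,"ty":-0.019,"tz":0.05,"ax":0,"ay":0,"az":0}
    - {"tx":0.047,"ty":-0.019,"tz":0.08,"ax":0,"ay":0,"az":0}
    - {"tx":0.047,"ty":-0.019,"tz":0.11,"ax":0,"ay":0,"az":0}
    - {"tx":0.047,"ty":-0.019,"tz":0.12,"ax":0,"ay":0,"az":0}
    - {"tx":0.047,"ty":-0.019,"tz":0.12,"ax":0,"ay":0,"az":0}
    - {"tx":0.047,"ty":-0.019,"tz":0.12,"ax":0,"ay":0,"az":0}
  jaw: 1.0

```text
t: 7.5
tool_pos: [582.6, -211.0, 131.3]
tcp_rot: [0.001, 0.965, 0.261, 0.001]
contact_force: [0.1, -0.4, -0.4]
finger_gap: 0.007
grasp_force: 0.0
```

Emit:
drive_tool:
  targets:
    - {"tx":0,"ty":0,"tz":0.01,"ax":0,"ay":0,"az":0}
    - {"tx":0,"ty":0,"tz":0.02,"ax":0,"ay":0,"az":0}
    - {"tx":0,"ty":0,"tz":0.026,"ax":0,"ay":0,"az":0}
    - {"tx":0,"ty":0,"tz":0.03,"ax":0,"ay":0,"az":0}
    - {"tx":0,"ty":0,"tz":0.033,"ax":0,"ay":0,"az":0}
    - {"tx":0,"ty":0,"tz":0.036,"ax":0,"ay":0,"az":0}
    - {"tx":0,"ty":0,"tz":0.038,"ax":0,"ay":0,"az":0}
    - {"tx":0,"ty":0,"tz":0.038,"ax":0,"ay":0,"az":0}
  jaw: 1.0

```text
t: 8.5
tool_pos: [582.0, -210.7, 107.6]
tcp_rot: [-0.0, 0.965, 0.261, -0.0]
contact_force: [0.7, -0.4, -0.2]
finger_gap: 0.005
grasp_force: 0.0
```

Emit:
drive_tool:
  targets:
    - {"tx":0,"ty":0,"tz":0.001,"ax":0,"ay":0,"az":0}
    - {"tx":0,"ty":0,"tz":0.002,"ax":0,"ay":0,"az":0}
    - {"tx":0,"ty":0,"tz":0.003,"ax":0,"ay":0,"az":0}
    - {"tx":0,"ty":0,"tz":0.004,"ax":0,"ay":0,"az":0}
    - {"tx":0,"ty":0,"tz":0.005,"ax":0,"ay":0,"az":0}
    - {"tx":0,"ty":0,"tz":0.006,"ax":0,"ay":0,"az":0}
    - {"tx":0,"ty":0,"tz":0.007,"ax":0,"ay":0,"az":0}
    - {"tx":0,"ty":0,"tz":0.007,"ax":0,"ay":0,"az":0}
  jaw: 1.0

```text
t: 9.5
tool_pos: [582.1, -210.7, 103.5]
tcp_rot: [0.0, 0.965, 0.261, 0.0]
contact_force: [0.6, 0.3, 2.9]
finger_gap: 0.006
grasp_force: 1.4
```

Emit:
drive_tool:
  targets:
    - {"tx":0,"ty":0,"tz":0.001,"ax":0,"ay":0,"az":0}
    - {"tx":0,"ty":0,"tz":0.002,"ax":0,"ay":0,"az":0}
    - {"tx":0,"ty":0,"tz":0.003,"ax":0,"ay":0,"az":0}
    - {"tx":0,"ty":0,"tz":0.004,"ax":0,"ay":0,"az":0}
    - {"tx":0,"ty":0,"tz":0.005,"ax":0,"ay":0,"az":0}
    - {"tx":0,"ty":0,"tz":0.006,"ax":0,"ay":0,"az":0}
    - {"tx":0,"ty":0,"tz":0.006,"ax":0,"ay":0,"az":0}
    - {"tx":0,"ty":0,"tz":0.006,"ax":0,"ay":0,"az":0}
  jaw: 1.0

```text
t: 10.5
tool_pos: [582.2, -210.8, 101.2]
tcp_rot: [0.0, 0.965, 0.261, -0.0]
contact_force: [-3.8, 2.1, 11.9]
finger_gap: 0.004
grasp_force: 5.5
```

Emit:
drive_tool:
  targets:
    - {"tx":0,"ty":0,"tz":0.001,"ax":0,"ay":0,"az":0}
    - {"tx":0,"ty":0,"tz":0.002,"ax":0,"ay":0,"az":0}
    - {"tx":0,"ty":0,"tz":0.002,"ax":0,"ay":0,"az":0}
    - {"tx":0,"ty":0,"tz":0.002,"ax":0,"ay":0,"az":0}
    - {"tx":0,"ty":0,"tz":0.002,"ax":0,"ay":0,"az":0}
    - {"tx":0,"ty":0,"tz":0.002,"ax":0,"ay":0,"az":0}
    - {"tx":0,"ty":0,"tz":0.002,"ax":0,"ay":0,"az":0}
    - {"tx":0,"ty":0,"tz":0.002,"ax":0,"ay":0,"az":0}
  jaw: 1.0

```text
t: 11.5
tool_pos: [582.3, -210.8, 101.1]
tcp_rot: [0.0, 0.965, 0.261, -0.0]
contact_force: [-6.7, 3.5, 16.2]
finger_gap: 0.006
grasp_force: 8.5
```

Emit:
drive_tool:
  targets:
    - {"tx":0,"ty":0,"tz":-0.002,"ax":0,"ay":0,"az":0}
    - {"tx":0,"ty":0,"tz":-0.005,"ax":0,"ay":0,"az":0}
    - {"tx":0,"ty":0,"tz":-0.007,"ax":0,"ay":0,"az":0}
    - {"tx":0,"ty":0,"tz":-0.008,"ax":0,"ay":0,"az":0}
    - {"tx":0,"ty":0,"tz":-0.008,"ax":0,"ay":0,"az":0}
    - {"tx":0,"ty":0,"tz":-0.008,"ax":0,"ay":0,"az":0}
    - {"tx":0,"ty":0,"tz":-0.008,"ax":0,"ay":0,"az":0}
    - {"tx":0,"ty":0,"tz":-0.008,"ax":0,"ay":0,"az":0}
  jaw: 1.0

```text
t: 12.5
tool_pos: [582.1, -210.7, 103.5]
tcp_rot: [0.0, 0.965, 0.261, 0.0]
contact_force: [0.2, -0.0, 2.9]
finger_gap: 0.003
grasp_force: 1.4
```

Emit:
drive_tool:
  targets:
    - {"tx":0,"ty":0,"tz":-0.003,"ax":0,"ay":0,"az":0}
    - {"tx":0,"ty":0,"tz":-0.003,"ax":0,"ay":0,"az":0}
    - {"tx":0,"ty":0,"tz":-0.003,"ax":0,"ay":0,"az":0}
    - {"tx":0,"ty":0,"tz":-0.003,"ax":0,"ay":0,"az":0}
    - {"tx":0,"ty":0,"tz":-0.003,"ax":0,"ay":0,"az":0}
    - {"tx":0,"ty":0,"tz":-0.003,"ax":0,"ay":0,"az":0}
    - {"tx":0,"ty":0,"tz":-0.003,"ax":0,"ay":0,"az":0}
    - {"tx":0,"ty":0,"tz":-0.003,"ax":0,"ay":0,"az":0}
  jaw: 1.0

```text
t: 13.5
tool_pos: [582.1, -210.7, 105.3]
tcp_rot: [0.0, 0.965, 0.261, 0.0]
contact_force: [1.5, -1.2, 2.1]
finger_gap: 0.005
grasp_force: 1.0
```

Emit:
drive_tool:
  targets:
    - {"tx":0,"ty":0,"tz":-0.003,"ax":0,"ay":0,"az":0}
    - {"tx":0,"ty":0,"tz":-0.003,"ax":0,"ay":0,"az":0}
    - {"tx":0,"ty":0,"tz":-0.003,"ax":0,"ay":0,"az":0}
    - {"tx":0,"ty":0,"tz":-0.003,"ax":0,"ay":0,"az":0}
    - {"tx":0,"ty":0,"tz":-0.003,"ax":0,"ay":0,"az":0}
    - {"tx":0,"ty":0,"tz":-0.003,"ax":0,"ay":0,"az":0}
    - {"tx":0,"ty":0,"tz":-0.003,"ax":0,"ay":0,"az":0}
    - {"tx":0,"ty":0,"tz":-0.003,"ax":0,"ay":0,"az":0}
  jaw: 1.0

```text
t: 14.5
tool_pos: [581.8, -210.6, 106.9]
tcp_rot: [-0.0, 0.965, 0.261, -0.0]
contact_force: [-1.1, 0.4, 0.9]
finger_gap: 0.005
grasp_force: 0.6
```

The key met its hard stop after about 6 mm, and the spring force fell with release as expected. Withdrawing.

Emit:
drive_tool:
  targets:
    - {"tx":0,"ty":0,"tz":-0.02,"ax":0,"ay":0,"az":0}
    - {"tx":0,"ty":0,"tz":-0.06,"ax":0,"ay":0,"az":0}
    - {"tx":0,"ty":0,"tz":-0.12,"ax":0,"ay":0,"az":0}
    - {"tx":0,"ty":0,"tz":-0.18,"ax":0,"ay":0,"az":0}
    - {"tx":0,"ty":0.06,"tz":-0.2,"ax":0,"ay":0,"az":0}
    - {"tx":0,"ty":0.1,"tz":-0.2,"ax":0,"ay":0,"az":0}
    - {"tx":0,"ty":0.1,"tz":-0.2,"ax":0,"ay":0,"az":0}
    - {"tx":0,"ty":0.1,"tz":-0.2,"ax":0,"ay":0,"az":0}
  jaw: 1.0

```text
t: 15.5
tool_pos: [612.0, -261.7, 227.0]
tcp_rot: [-0.0, 0.965, 0.261, -0.0]
contact_force: [-0.9, -0.4, 0.6]
finger_gap: 0.002
grasp_force: 0.0
```

```bash
python3 m.py
```

```text
t 15.5 [ 612.  -261.7  227. ] yaw 30.3 ang 284.5 r 191.3 F [-0.9 -0.4  0.6] 0.0015674134944746172
scene red [210.  203.5] 6 [ 466.6 -125.6   82. ] -153.2
scene red [248.5 212.7] 46 [ 587.5 -101.6   82. ] -46.9
scene orange [240.1 195.7] 39 [529.8 -52.3  82. ] 144.7
scene yellow [237.9 210.9] 41 [ 556.3 -110.8   82. ] -102.7
scene blue [257.4 206. ] 59 [597.6 -64.6  82. ] 19.4
top red [293.5 185.6] 49 [ 592.6 -102.7   82. ] -42.5
top orange [275.6 201.4] 50 [535.8 -51.3  82. ] 138.2
top yellow [295.6 197. ] 47 [ 556.3 -112.6   82. ] -102.0
top green [287.1 205.1] 43 [527.7 -88.2  82. ] -162.1
top blue [281.6 182.1] 49 [599.8 -64.3  82. ] 18.8
```

```bash
python3 -c "
from plant import sign_off
print(sign_off())"
```

```text
the job is handed in; nothing more can be done
None
```

The green window measures about 1.5° off the red arrow (about 1 mm; 5 mm allowed), the start key was pressed to its stop and released, the arm is clear, and the job was handed in at about 16 s; no verdict came back.

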